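# Seat the shaker tray in its notches and close the keeper

## Task

The loaded tray of the bench shaker stands half out on its two rails. Push it along the rails with the fingertips (the upright lip at its near edge is there for that) until its four feet drop into their notches and it lies flat on the rails; then push the keeper arm round over the tray's near edge as far as it goes, so that the tray cannot jump out while shaking. Only push, never lift or ram the tray, and leave the bottle, the jar and the tube block beside the shaker where they stand.

Things in the scene. Friction and masses are not known exactly. Their poses are not given: they have to be found in the camera images.
- shaker: white bench shaker, fixed to the worktop, 340 x 250 mm, aluminium deck 70 mm high. Origin on the worktop below the deck's centre; x axis along the rails from the front panel (dial, display) to the back, y to the left seen from the front, z up. Housing from x = -190 to 150 mm. Side guides beside the rails up to 97 mm high, a folded back edge at x = 148 mm, up to 95 mm high.
- rail_left (a point): top of the left white plastic rail, half-way along it. Two rails along the shaker's x at y = +-82 mm, 24 mm wide, tops 80 mm above the worktop, x = -148 to 148 mm. Each rail has an inner lane (y = +-76 mm) and an outer lane (y = +-87 mm), each with one notch.
- notch_far (a point): mouth of the left outer lane's notch, at x = 120 mm in the shaker's frame; the right rail has its twin. 19 mm long, 8 mm deep. For the tray's far feet.
- notch_near (a point): mouth of the left inner lane's notch, at x = -10 mm in the shaker's frame; the right rail has its twin. 19 mm long, 8 mm deep. For the tray's near feet.
- tray: loose aluminium tray, plate 170 (x) x 187 (y) x 5 mm, 0.35 to 0.7 kg with the white vial rack clipped on it (x = -17 to 77 mm, 53 mm high). Origin at the centre of the plate's underside, axes as the shaker's. Sliding, the origin is 86 mm above the worktop; seated 80 mm (it drops 6 mm), at x = 55 mm in the shaker's frame with 2.5 mm play. Starts 60 to 120 mm short of that.
- tray_foot (a point): underside of the tray's left far foot. Four black feet, 6 mm high, 14 mm long, 8 mm wide: far pair at tray x = 65, y = +-87 mm (outer lanes), near pair at x = -65, y = +-76 mm (inner lanes). Sliding takes some 0.5 to 3 N; once the feet are in, they meet the notch walls and the push rises above 5 N. Past the notches only 8 mm are left to the back edge.
- tray_lip (a point): centre of the near face of the tray's upright push lip, 28 mm above the tray's underside. The lip is 50 mm wide (y), 4 mm thick and reaches 37 mm above the tray's underside; its near face looks to the tray's -x.
- keeper (a joint): angle of the keeper, a flat steel arm on a vertical pivot left on the shaker. 0 = closed at its stop, the arm pointing to the shaker's -y over the tray's near edge; 1.57 = open, pointing to -x beside the tray. Range 0 to 2.3, starts at 1.5 to 2.1; closes counter-clockwise from above, stays where left (1 N at the post moves it). Underside 87.5 mm up: clears a seated tray by 2.5 mm, is blocked by an unseated one.
- keeper_post (a point): centre of the black finger post that stands on the keeper arm: 14 mm diameter, from 101 to 123 mm above the worktop (a thinner neck below), this point at 110 mm. It lies 56 mm from the pivot axis along the arm; the arm ends 76 mm from the pivot.
- keeper_hinge (a point): point on the keeper's pivot axis, at the top of the arm, 93 mm above the worktop; in the shaker's frame at x = -10, y = 115 mm
- amber_bottle: bystander: small amber bottle with white cap, 37 mm diameter, 69 mm high, to the right of the shaker; origin at the centre of its foot
- tall_jar: bystander: white jar with lid, 47 mm diameter, 109 mm high, to the right of the shaker; origin at the centre of its foot
- block: bystander: grey tube block 52 x 52 x 34 mm with two tubes in it, 113 mm high in all, to the left of the shaker; origin at the centre of its foot

How it is judged:
On the way, in this order (a step that is already met when the one before it is completed fails the run):
1. the tray has dropped into its notches and lies flat on the rails, the keeper still open (z of tray in the frame of shaker below 0.082 m and angle between tray's own z axis and vertical below 0.02 rad and x of tray in the frame of shaker between 0.05 and 0.06 m and value of joint keeper above 0.9 rad), for 0.2 s.
2. the keeper is closed over the tray's near edge (value of joint keeper below 0.12 rad), for 0.2 s.
At the end, for the whole second after the job is handed in: The tray lies flat on its rails (within 2 mm of fully down, tilted less than 0.02 rad) with its feet in the notches (centre 50 to 60 mm along the shaker's x), at rest, and the keeper is closed to within 0.12 rad of its stop (z of tray in the frame of shaker between 0.077 and 0.082 m and angle between tray's own z axis and vertical below 0.02 rad and x of tray in the frame of shaker between 0.05 and 0.06 m and value of joint keeper below 0.12 rad and linear speed of tray below 0.02 m/s); the robot touches nothing.
It fails at once if the tray was lifted or tipped (z of tray in the frame of shaker above 0.094 m or angle between tray's own z axis and vertical above 0.12 rad).
It fails at once if the tray was rammed (over 40 N) (contact force between the arm and tray above 40 N).
It fails at once if the bottle, the jar or the block was disturbed (distance of any of amber_bottle, tall_jar, block from where it was at the start of the episode above 0.015 m).
It also fails if it takes over 51 s, if anything falls off the work surface, if the arm or the gripper's body presses on something with over 40 N, if the wrist force passes 120 N, or if a joint passes its speed limit or range.

## Robot

A 6-joint arm with a two-finger parallel gripper is mounted at the origin on a cart in front of the work surface, level with it; the furniture and walls round the work are solid. World frame = base frame: x ahead of the robot, y to its left, z up, the work surface at z = 0. Lengths are in m, angles in rad, forces in N, time in s.
With the tool pointing down it reaches from about 0.35 to 0.975 m from the base axis. Payload 4.9 kg.
Tool frame: the origin (TCP) lies at the very end of the fingers, on their centre line; the grasp point (between the pads) lies 19 mm behind it; x points along the fingers, y is the direction in which the jaws open and shut, and the axes are right-handed (so a half turn about x gives the same grasp; the last joint's range is limited). The gripper opens to 85 mm and grips with 20 to 120 N. Pads are 22 mm wide; open, the fingers measure 114 mm over their backs; the gripper's body (76 mm by 85 mm) begins 54 mm behind the grasp point. The pads swing forward as they close: fully open they stand 13 mm farther back than shut.
Start: joints at [1.08, 0.053, 1.613, -0, 1.476, -0.119], TCP at [0.227, 0.582, 0.231] pointing down, gripper open.
Joint ranges: [-3.01, 3.01], [-1.01, 2.22], [0.06, 2.58], [-1.02, 4.17], [0.09, 2.62], [-3.14, 3.14]. Speed limits (rad/s): [2.57, 2.57, 3.14, 3.14, 3.14, 3.14].

## Interface

Orientations are given as a unit quaternion [w, x, y, z].
In Python, from plant import manip gives the robot as it stands.
- The arm moves only by the tool play_rows, never from a script. Its argument "plan" is a list of rows, each a list of 5 numbers: the shift along the tool's x, y, z in mm, then the turn about the tool's x in rad, then the closure, from -1 (fully open) to 1 (shut). A call has 1 to 8 rows; each row is the pose to reach, as a shift and turn from the pose commanded when the call began, along the tool's axes at that moment; what a row does not reach only later rows make up. A row lasts 1/8 s, in which the tool goes at most 62.5 mm and 10.7 degrees, less where a joint would pass 70% of its speed; a pose out of reach is approached as far as the arm can. A call with a gripper value outside its range is refused whole. The fingers move at their own pace and stop on an object; the grip force is fixed at half the most. Time passes only in rows, so rows that repeat a pose let the fingers close. It gives the time, the measured TCP pose, the force and the opening at its end, in the units of the state.
- manip.state(): the state, without advancing time (a new reading comes with each control period).
- manip.grab_frame(name): name is "side" or "top" or "wrist"; returns a dict with "img" (384x512x3 uint8, red, green, blue), "range_z" (384x512 float32, m along the optical axis (not along the pixel's ray), 0 where there is no reading), "fx", "fy", "cx", "cy" (pixels), "origin" and "rotation" of the camera in the world. Camera axes: x right, y up, looking along -z (the intrinsics and any distortion apply to the point x, -y, -z); pixel columns grow to the right and rows downward; lengths in m; the calibration is good to about 2 mm. A picture is of the moment at which its call begins.
- manip.job_done(): hands the job in, once; it reports no verdict.
The state is a dict: "time": time; "joint_pos": joint angles; "joint_vel": joint speeds; "joint_efforts": joint torques, N m; "tool_pos": TCP position; "tool_rot": TCP orientation; "contact_force": force on the tool from outside, world axes, zero at the start; "ft_torque": the same for the moment, N m; "gripper_width": opening from 0.0 (shut) to 1.0 (fully open).
Only numpy, scipy, OpenCV 4.12 (cv2) and the standard library are available. Lean on these libraries where they do the work, as an engineer would, in place of code of your own. Each camera call takes 0.05 s, during which the arm holds its last target. There are 200 camera calls.

## Working session

There is one attempt and no reset: what is moved stays moved. The work goes in short steps, Python scripts to look and compute and a tool call to move; the robot and the scene stay as the last step left them, time stands still between calls to the robot, and variables do not carry over. Pictures are saved under pics/ and viewed, about 8 in all and at most 12, crops included, and the job is handed in when it is done.

Besides the shell and the picture viewer there is one more tool, called as a command line: name --pt "numbers of a row" for each row, then --argument value for the rest. play_rows: Moves the arm, as the interface text tells. Its arguments: {"type":"object","properties":{"plan":{"type":"array"}},"required":["plan"]}

```bash
mkdir -p pics; ls; cat > h.py <<'E'
import numpy as np, cv2
from plant import manip
def grab(n):
    f=manip.grab_frame(n); np.savez(f'{n}.npz',**f); return f
def load(n): return dict(np.load(f'{n}.npz'))
def pts(f):
    z=f['range_z']; v,u=np.mgrid[:z.shape[0],:z.shape[1]]
    c=np.stack([(u-f['cx'])/f['fx']*z,-(v-f['cy'])/f['fy']*z,-z],-1)
    return c@np.array(f['rotation']).T+np.array(f['origin'])
E
python3 - <<'E'
from h import *
for n in ('top','side'):
    f=grab(n); print(n,{k:np.round(f[k],3).tolist() for k in f if k not in('img','range_z')}, (f['range_z']>0).mean())
    cv2.imwrite(f'pics/{n}0.png',f['img'][...,::-1])
print(manip.state())
E
```

```text
pics
top {'fx': 474.25, 'fy': 474.25, 'cx': 262.527, 'cy': 182.444, 'origin': [0.533, 0.053, 1.022], 'rotation': [0.712, 0.029, -0.042, -0.7]} 0.9959716796875
side {'fx': 390.891, 'fy': 390.891, 'cx': 257.954, 'cy': 186.852, 'origin': [0.422, 0.665, 0.674], 'rotation': [-0.157, -0.068, 0.401, 0.9]} 0.9958140055338541
{'time': 0.1, 'joint_pos': array([ 1.07997077e+00,  5.33095310e-02,  1.61413783e+00, -7.72795308e-06,
        1.47602073e+00, -1.18971331e-01]), 'joint_vel': array([ 0.00077291,  0.00010734, -0.00438516,  0.00068612,  0.00140039,
       -0.00206953]), 'joint_efforts': array([ 3.65999322e-04, -3.94904709e+01, -3.71364105e+01, -7.31076648e-05,
        3.92188944e-03,  7.08122457e-06]), 'tool_pos': array([0.22680814, 0.5817917 , 0.23018564]), 'tool_rot': array([ 0.69472329,  0.13008055,  0.6951162 , -0.13134716]), 'contact_force': array([ 0.88513517,  0.64879801, -0.60579717]), 'ft_torque': array([-0.01934312,  0.05036911, -0.00731879]), 'gripper_width': 1.0047530103471947}
```

```bash
python3 - <<'E'
s=open('h.py').read()
s=s.replace("import numpy as np, cv2","import numpy as np, cv2\nfrom scipy.spatial.transform import Rotation as R")
s=s.replace("return c@np.array(f['rotation']).T+","return c@R.from_quat(f['rotation'],scalar_first=True).as_matrix().T+")
open('h.py','w').write(s)
E
python3 - <<'E'
from h import *
for n in('top','side'):
    p=pts(load(n)); print(n,[np.round(p[r,c],3).tolist() for r,c in((190,256),(100,100),(300,400),(300,100))])
print(R.from_quat(manip.state()['tool_rot'],scalar_first=True).as_matrix().round(3))
E
```

```text
top [[0.608, 0.049, 0.133], [0.811, 0.393, -0.001], [0.39, -0.262, -0.001], [0.382, 0.372, -0.0]]
side [[0.647, 0.045, 0.072], [0.981, 0.086, 0.26], [0.165, -0.37, -0.749], [0.79, 0.415, 0.095]]
[[-0.001  0.363  0.932]
 [-0.002  0.932 -0.363]
 [-1.    -0.002 -0.   ]]
```

View pics/top0.png

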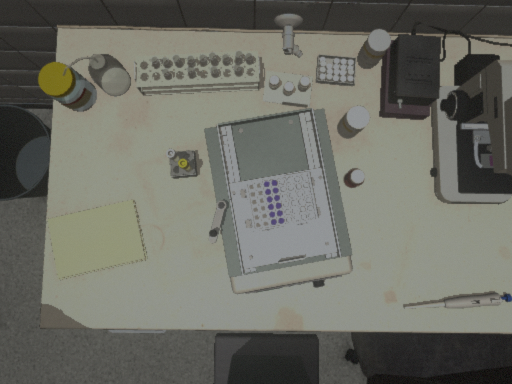

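View pics/side0.png

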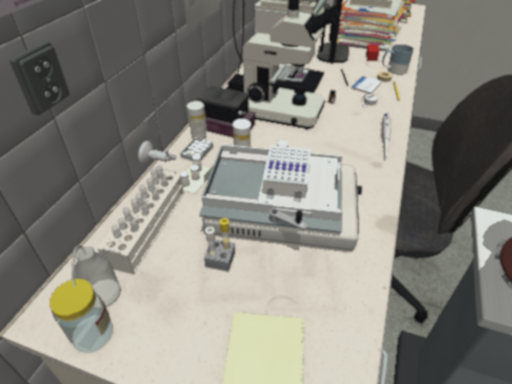

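```bash
python3 - <<'E'
from h import *
f=load('top');p=pts(f);z=p[...,2]
c=f['img'][95:300,140:380,::-1]
g=cv2.resize(c,None,fx=2.5,fy=2.5,interpolation=cv2.INTER_CUBIC)
zz=np.clip(z[95:300,140:380]/0.16,0,1)*255
h=cv2.applyColorMap(cv2.resize(zz.astype(np.uint8),None,fx=1.25,fy=1.25),cv2.COLORMAP_JET)
cv2.imwrite('pics/crop1.png',g)
# shaker mask
m=((z>0.03)&(z<0.2)).astype(np.uint8)
n,l,st,_=cv2.connectedComponentsWithStats(m)
k=l[190,256];print(st[k])
for lo,hi in((.062,.074),(.076,.084),(.03,.2)):
    q=p[(l==k)&(z>lo)&(z<hi)][:,:2].astype(np.float32)
    r=cv2.minAreaRect(q);print(lo,len(q),np.round(r[0],4),np.round(r[1],4),r[2],np.round(cv2.boxPoints(r),3).tolist())
for nm,(r0,r1,c0,c1) in dict(block=(145,180,165,202),bottle=(165,190,342,368),jar=(100,135,340,372)).items():
    s=p[r0:r1,c0:c1].reshape(-1,3);s=s[s[:,2]>.02];print(nm,s.min(0).round(3),s.max(0).round(3))
E
```

```text
[  204   108   149   186 21322]
0.062 7885 [0.6124 0.0055] [0.304  0.2505] 10.992055892944336 [[0.4390000104904175, 0.10000000149011612], [0.4869999885559082, -0.1459999978542328], [0.7860000133514404, -0.08799999952316284], [0.7379999756813049, 0.15700000524520874]]
0.076 1421 [0.6125 0.0072] [0.2979 0.1932] 11.093069076538086 [[0.4480000138282776, 0.0729999989271164], [0.48500001430511475, -0.11599999666213989], [0.7770000100135803, -0.05900000035762787], [0.7400000095367432, 0.13099999725818634]]
0.03 21322 [0.5845 0.0125] [0.3578 0.2748] 10.903818130493164 [[0.382999986410141, 0.11400000005960464], [0.4350000023841858, -0.15600000321865082], [0.7860000133514404, -0.08900000154972076], [0.734000027179718, 0.1809999942779541]]
block [0.533 0.053 0.02 ] [0.699 0.232 1.022]
bottle [ 0.533 -0.175  0.02 ] [0.662 0.053 1.022]
jar [ 0.533 -0.173  0.021] [0.781 0.053 1.022]
```

View pics/crop1.png

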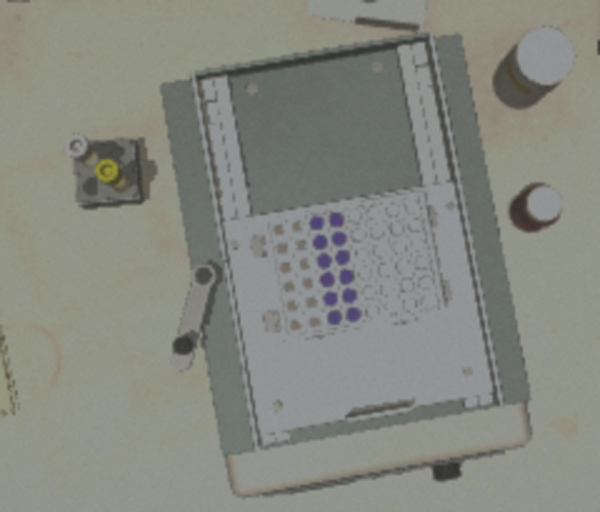

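```bash
cat >> h.py <<'E'
O=np.array([.6125,.0065]); Y=np.deg2rad(11.05)
ux=np.array([np.cos(Y),np.sin(Y)]); uy=np.array([-ux[1],ux[0]])
def sh(q): d=np.asarray(q)[...,:2]-O; return np.stack([d@ux,d@uy],-1)*1000
def wo(x,y): return O+(x*ux+y*uy)/1000
def cast(f,u,v,z):
    d=R.from_quat(f['rotation'],scalar_first=True).apply([(u-f['cx'])/f['fx'],-(v-f['cy'])/f['fy'],-1]);o=np.array(f['origin']);return o+d*(z-o[2])/d[2]
E
python3 - <<'E'
from h import *
f=load('top');p=pts(f);s=sh(p);z=p[...,2]
c=lambda a,b:(140+(a+.5)/2.5-.5,95+(b+.5)/2.5-.5)
print('post',sh(cast(f,*c(182,346),.123)),'hinge',sh(cast(f,*c(205,274),.096)),'lip top', sh(cast(f,*c(380,408),.123)))
print('lip ends',sh(cast(f,*c(347,414),.123)),sh(cast(f,*c(413,402),.123)),'far corners',sh(cast(f,*c(227,218),.091)),sh(cast(f,*c(453,183),.091)))
def st(n,m): q=s[m];print(n,m.sum(),q.min(0).round(1),q.max(0).round(1),q.mean(0).round(1),z[m].max().round(3))
st('lip',(abs(s[...,1])<45)&(s[...,0]>-170)&(s[...,0]<-85)&(z>.105)&(z<.14))
st('plate',(abs(s[...,1])<92)&(abs(s[...,0])<140)&(z>.088)&(z<.094))
st('rack',(abs(s[...,1])<92)&(abs(s[...,0])<140)&(z>.13)&(z<.16))
st('keeper',(s[...,1]>105)&(s[...,1]<150)&(abs(s[...,0])<140)&(z>.086)&(z<.1))
st('post',(s[...,1]>105)&(s[...,1]<170)&(abs(s[...,0])<140)&(z>.112)&(z<.13))
for n,(a,b) in dict(block=(110,170),bottle=(530,205),jar=(540,60)).items():
    u,v=map(int,c(a,b));print(n,p[v,u].round(3),s[v,u].round(0))
E
```

```text
post [-61.3809006  136.81858112] hinge [ -9.21295373 112.24434205] lip top [-133.15372962   -1.65806928]
lip ends [-133.14901119   23.55653604] [-133.15845787  -26.92517994] far corners [31.62910191 88.08514344] [ 28.02008746 -93.07841595]
lip 71 [-139.4  -25. ] [-135.3   23.4] [-136.9   -0.8] 0.124
plate 4083 [-139.4  -92. ] [30.5 91.9] [-74.2   4.3] 0.094
rack 2928 [-71.5 -62.7] [22.6 61.5] [-24.7  -3.1] 0.142
keeper 318 [-78.6 105.3] [-1.000e-01  1.488e+02] [-36.  125.5] 0.099
post 49 [-67.2 130.1] [ 86.7 170. ] [-46.7 140.1] 0.125
block [0.663 0.192 0.1  ] [ 85. 173.]
bottle [ 0.646 -0.145  0.065] [   4. -155.]
jar [ 0.756 -0.144  0.106] [ 112. -176.]
```

play_rows --pt "0 -62 53 -0.14 1" --pt "0 -123 105 -0.28 1" --pt "0 -185 158 -0.42 1" --pt "0 -246 210 -0.565 1" --pt "0 -288 246 -0.565 1" --pt "0 -329 281 -0.565 1" --pt "0 -370 316 -0.565 1" --pt "0 -410 350 -0.565 1"

```text
time: 1.1
tool_pos: [0.3914, 0.1082, 0.2311]
tool_rot: [0.704, -0.068, 0.704, 0.068]
contact_force: [1.8, 0.5, 0.4]
gripper_width: 0.0
```

```bash
sed -i 's/^O=.*/O=np.array([.6129,.0045]); Y=np.deg2rad(11.05)/; s/; Y=np.deg2rad(11.05); Y/; Y/' h.py; cat >> h.py <<'E'
def where():
    s=manip.state();m=R.from_quat(s['tool_rot'],scalar_first=True).as_matrix()
    print('t',round(s['time'],2),'sh',sh(s['tool_pos']).round(1),'z',s['tool_pos'][2].round(4),'yaw',np.degrees(np.arctan2(m[1,2],m[0,2])).round(2),'F',s['contact_force'].round(1),'grip',round(s['gripper_width'],2),'q',s['joint_pos'].round(2))
E
python3 -c "
from h import *
where()"
```

```text
t 1.1 sh [-197.5  144.2] z 0.2311 yaw 11.09 F [1.8 0.5 0.4] grip 0.0 q [ 0.09 -0.52  2.09  0.    1.57 -1.68]
```

play_rows --pt "0 -50 6 0 1" --pt "0 -100 12 0 1" --pt "0 -144 17 0 1" --pt "40 -144 17 0 1" --pt "90 -144 17 0 1" --pt "131 -144 17 0 1" --pt "131 -144 17 0 1" --pt "131 -144 17 0 1"

```text
time: 2.1
tool_pos: [0.4366, -0.0282, 0.1018]
tool_rot: [0.704, -0.068, 0.703, 0.068]
contact_force: [0.1, -0.7, 0.7]
gripper_width: 0.001
```

```bash
python3 -c "
from h import *
where()
f=grab('wrist');cv2.imwrite('pics/w1.png',f['img'][...,::-1])
f=grab('top');cv2.imwrite('pics/t1.png',f['img'][95:320,140:380,::-1])"
```

```text
t 2.1 sh [-179.3    1.7] z 0.1018 yaw 11.07 F [ 0.1 -0.7  0.7] grip 0.0 q [-0.23 -0.3   2.16 -0.    1.28 -2.  ]
```

View pics/w1.png

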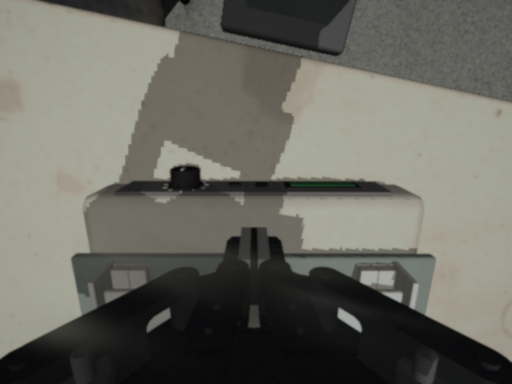

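play_rows --pt "2 -2 8 0 1" --pt "2 -2 16 0 1" --pt "2 -2 20 0 1" --pt "2 -2 24 0 1" --pt "2 -2 28 0 1" --pt "2 -2 32 0 1" --pt "2 -2 36 0 1" --pt "2 -2 40 0 1"

```text
time: 3.2
tool_pos: [0.4753, -0.0223, 0.0982]
tool_rot: [0.704, -0.068, 0.704, 0.068]
contact_force: [-3.9, 0.1, 1.7]
gripper_width: 0.0
```

```bash
cat > look.py <<'E'
from h import *
where(); f=grab('top');p=pts(f);s=sh(p);z=p[...,2]
m=(s[...,1]>28)&(s[...,1]<92)&(abs(s[...,0])<140)&(z>.082)&(z<.096)
m2=(abs(s[...,1])<55)&(abs(s[...,0])<145)&(z>.128)&(z<.16)
q=s[m2];print('rack x',np.percentile(q[:,0],[1,99]).round(1),'ztop',np.median(z[m2]).round(4),'plate near',s[m][:,0].min().round(1),'z',np.median(z[m]).round(4))
E
python3 look.py
```

```text
t 3.2 sh [-1.401e+02  1.000e-01] z 0.0982 yaw 11.07 F [-3.9  0.1  1.7] grip 0.0 q [-0.2  -0.19  2.07 -0.    1.26 -1.97]
rack x [-59.4  32.9] ztop 0.1338 plate near -139.3 z 0.0898
```

play_rows --pt "0 0 5 0 1" --pt "0 0 11 0 1" --pt "0 0 17 0 1" --pt "0 0 23 0 1" --pt "0 0 29 0 1" --pt "0 0 35 0 1" --pt "0 0 41 0 1" --pt "0 0 47 0 1"

```text
time: 4.25
tool_pos: [0.5219, -0.0131, 0.0982]
tool_rot: [0.704, -0.068, 0.704, 0.068]
contact_force: [-2.1, 0.7, -0.8]
gripper_width: -0.001
```

play_rows --pt "0 0 5 0 1" --pt "0 0 10 0 1" --pt "0 0 15 0 1" --pt "0 0 20 0 1" --pt "0 0 24 0 1" --pt "0 0 28 0 1" --pt "0 0 31 0 1" --pt "0 0 33 0 1"

```text
time: 5.25
tool_pos: [0.554, -0.0069, 0.0984]
tool_rot: [0.704, -0.068, 0.704, 0.068]
contact_force: [-1.9, -0.0, -0.6]
gripper_width: -0.004
```

```bash
python3 look.py
```

```text
t 5.25 sh [-60.    0.1] z 0.0984 yaw 11.07 F [-1.9 -0.  -0.6] grip -0.0 q [-0.15  0.01  1.89 -0.    1.24 -1.91]
rack x [ 20.7 113.2] ztop 0.1338 plate near -99.9 z 0.0899
```

play_rows --pt "0 0 2 0 1" --pt "0 0 4 0 1" --pt "0 0 6 0 1" --pt "0 0 8 0 1" --pt "0 0 10 0 1" --pt "0 0 11.5 0 1" --pt "0 0 13 0 1" --pt "0 0 14 0 1"

```text
time: 6.3
tool_pos: [0.5677, -0.0042, 0.0983]
tool_rot: [0.704, -0.068, 0.704, 0.068]
contact_force: [-2.5, -1.5, 0.7]
gripper_width: 0.002
```

play_rows --pt "0 0 0.5 0 1" --pt "0 0 1 0 1" --pt "0 0 1.5 0 1" --pt "0 0 2 0 1" --pt "0 0 2.5 0 1" --pt "0 0 3 0 1" --pt "0 0 3.5 0 1" --pt "0 0 4 0 1"

```text
time: 7.3
tool_pos: [0.5715, -0.0035, 0.0983]
tool_rot: [0.704, -0.068, 0.704, 0.068]
contact_force: [-1.8, 0.6, 0.9]
gripper_width: 0.0
```

```bash
python3 look.py
```

```text
t 7.3 sh [-42.1   0.1] z 0.0983 yaw 11.07 F [-1.8  0.6  0.9] grip 0.0 q [-0.14  0.05  1.85  0.    1.24 -1.9 ]
rack x [ 42.5 127.8] ztop 0.1303 plate near -105.6 z 0.0843
```

```bash
cat >> look.py <<'E'
m=(abs(s[...,1])<90)&(s[...,0]>-22)&(s[...,0]<138)&(z>.08)&(z<.094)
a=np.c_[s[m]/1000,np.ones(m.sum())];c=np.linalg.lstsq(a,z[m],rcond=None)[0]
print('plate fit slope',c.round(4),m.sum(),'top z at tray centre',(c@[.055,0,1]).round(4))
for x in(-15,30,125):
  k=m&(abs(s[...,0]-x)<6);print(x,np.median(z[k]).round(4),k.sum())
cv2.imwrite('pics/t2.png',cv2.resize(f['img'][95:300,180:380,::-1],None,fx=2.9,fy=2.9,interpolation=cv2.INTER_CUBIC))
E
python3 look.py
```

```text
t 7.35 sh [-42.    0.1] z 0.0982 yaw 11.07 F [-2.1  0.2  0.1] grip 0.0 q [-0.14  0.05  1.85  0.    1.24 -1.9 ]
rack x [ 41.8 127.7] ztop 0.1302 plate near -96.0 z 0.0843
plate fit slope [0.003  0.0021 0.0839] 2134 top z at tray centre 0.084
-15 0.0839 69
30 0.0838 288
125 0.084 166
```

View pics/t2.png

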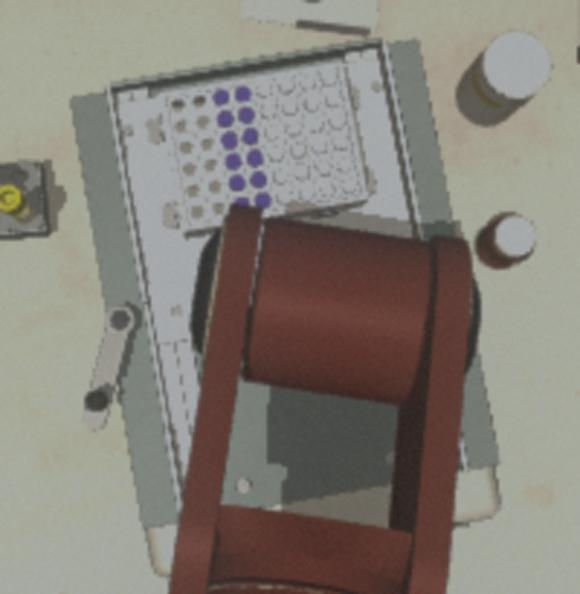

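play_rows --pt "0 0 -8 0 1" --pt "0 0 -25 0 1" --pt "-50 0 -25 0 1" --pt "-110 0 -25 0 1" --pt "-110 50 -23 0 1" --pt "-110 105 -21 0 1" --pt "-110 160 -20 0 1" --pt "-110 174 -20 0 1"

```text
time: 8.4
tool_pos: [0.5179, 0.1659, 0.2087]
tool_rot: [0.704, -0.069, 0.703, 0.07]
contact_force: [0.7, -0.8, -0.2]
gripper_width: 0.004
```

```bash
cat >> look.py <<'E'
m=(s[...,1]>105)&(s[...,1]<170)&(s[...,0]<0)&(s[...,0]>-100)&(z>.112)&(z<.13)
if m.any():print('post',s[m].mean(0).round(1),s[m].min(0).round(1),s[m].max(0).round(1))
E
python3 look.py
```

```text
t 8.4 sh [-62.3 176.6] z 0.2087 yaw 11.27 F [ 0.7 -0.8 -0.2] grip 0.0 q [ 0.17 -0.13  1.83  0.    1.44 -1.59]
rack x [ 41.3 127.3] ztop 0.13 plate near -131.8 z 0.0843
plate fit slope [0.0065 0.0019 0.0836] 4101 top z at tray centre 0.084
-15 0.0836 540
30 0.0836 546
125 0.0842 168
```

View pics/t2.png

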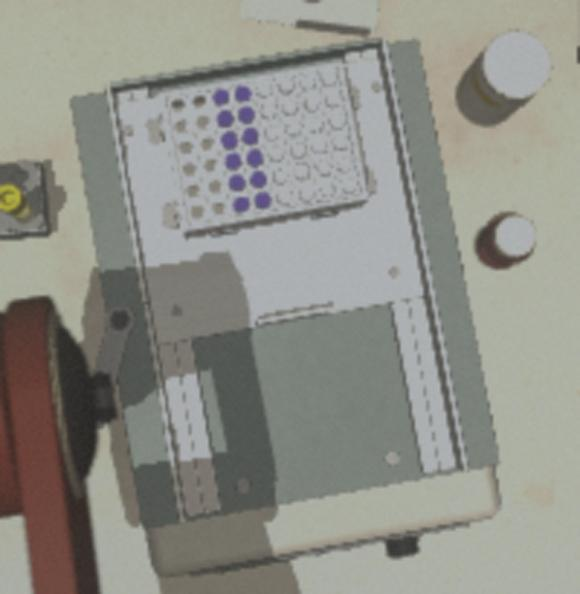

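play_rows --pt "45 0 0 0 1" --pt "85 0 0 0 1" --pt "105 0 0 0 1" --pt "105 -3 0 0 1" --pt "105 -8 0 0 1" --pt "105 -13 0 0 1" --pt "105 -18 0 0 1" --pt "105 -23 0 0 1"

```text
time: 9.45
tool_pos: [0.523, 0.1408, 0.1038]
tool_rot: [0.704, -0.068, 0.704, 0.068]
contact_force: [-0.8, 0.8, 0.9]
gripper_width: 0.001
```

play_rows --pt "0 -5 0 0 1" --pt "0 -10 0 0 1" --pt "0 -16 0 0 1" --pt "0 -22 0 0 1" --pt "0 -28 0 0 1" --pt "0 -34 0 0 1" --pt "0 -40 0 0 1" --pt "0 -46 0 0 1"

```text
time: 10.45
tool_pos: [0.5322, 0.0955, 0.1036]
tool_rot: [0.704, -0.068, 0.703, 0.068]
contact_force: [2.0, 2.4, -0.3]
gripper_width: -0.001
```

```bash
python3 look.py
```

```text
t 10.45 sh [-61.8 104.8] z 0.1036 yaw 11.07 F [ 2.   2.4 -0.3] grip -0.0 q [ 0.04 -0.03  1.92  0.    1.25 -1.72]
rack x [ 41.2 126.2] ztop 0.1301 plate near -123.9 z 0.0842
plate fit slope [0.0052 0.0012 0.0836] 3878 top z at tray centre 0.0839
-15 0.0837 368
30 0.0834 534
125 0.0841 168
```

play_rows --pt "0 -5 4 0 1" --pt "0 -10 8 0 1" --pt "0 -10 8 0 1" --pt "0 5 6 0 1" --pt "0 8 -15 0 1" --pt "0 6 -28 0 1" --pt "0 -15 -28 0 1" --pt "0 -34 -26 0 1"

```text
time: 11.5
tool_pos: [0.5127, 0.057, 0.1035]
tool_rot: [0.704, -0.068, 0.704, 0.068]
contact_force: [0.6, 0.3, 0.6]
gripper_width: 0.001
```

```bash
python3 look.py; python3 -c "
from h import *
f=grab('side');cv2.imwrite('pics/s2.png',cv2.resize(f['img'][110:270,180:380,::-1],None,fx=3,fy=3))"
```

```text
t 11.5 sh [-88.3  70.7] z 0.1035 yaw 11.1 F [0.6 0.3 0.6] grip 0.0 q [-0.03 -0.09  1.98 -0.    1.26 -1.8 ]
rack x [ 41.9 127.8] ztop 0.1301 plate near -37.6 z 0.0843
plate fit slope [0.0056 0.0017 0.0837] 4089 top z at tray centre 0.084
-15 0.0834 536
30 0.0835 534
125 0.0839 164
```

View pics/s2.png

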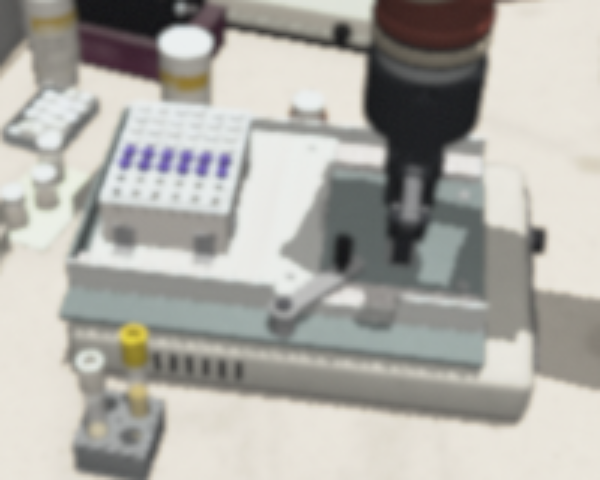

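play_rows --pt "0 0 8 0 1" --pt "0 0 16 0 1" --pt "0 -2 22 0 1" --pt "0 -4 28 0 1" --pt "0 -6 34 0 1" --pt "0 -8 40 0 1" --pt "0 -9 46 0 1" --pt "0 -10 52 0 1"

```text
time: 12.6
tool_pos: [0.5663, 0.0577, 0.1034]
tool_rot: [0.704, -0.068, 0.704, 0.068]
contact_force: [-0.4, -1.2, -0.4]
gripper_width: 0.002
```

play_rows --pt "0 0 1 0 1" --pt "0 0 2 0 1" --pt "0 0 3 0 1" --pt "0 0 4 0 1" --pt "0 0 5 0 1" --pt "0 0 6 0 1" --pt "0 0 7 0 1" --pt "0 0 8 0 1"

```text
time: 13.6
tool_pos: [0.573, 0.0589, 0.1032]
tool_rot: [0.703, -0.068, 0.704, 0.068]
contact_force: [-4.8, -2.0, 2.8]
gripper_width: 0.001
```

```bash
python3 look.py
```

```text
t 13.6 sh [-28.7  61.1] z 0.1032 yaw 11.07 F [-4.8 -2.   2.8] grip 0.0 q [-0.03  0.05  1.84 -0.    1.26 -1.79]
rack x [ 41.9 127.1] ztop 0.1302 plate near -137.6 z 0.0845
plate fit slope [0.0012 0.0037 0.084 ] 2090 top z at tray centre 0.0841
-15 0.0836 154
30 0.0835 168
125 0.0842 162
```

Force is rising at the stop; push 3 mm more, then back off and check.

play_rows --pt "0 0 0.5 0 1" --pt "0 0 1 0 1" --pt "0 0 1.5 0 1" --pt "0 0 2 0 1"

```text
time: 14.15
tool_pos: [0.5733, 0.0589, 0.1031]
tool_rot: [0.701, -0.069, 0.706, 0.068]
contact_force: [-11.7, -4.3, 7.8]
gripper_width: -0.004
```

play_rows --pt "0 0 -6 0 1" --pt "0 0 -30 0 1" --pt "-50 0 -40 0 1" --pt "-100 0 -70 0 1" --pt "-140 0 -120 0 1" --pt "-140 0 -120 0 1" --pt "-140 0 -120 0 1"

```text
time: 15.02
tool_pos: [0.458, 0.0366, 0.2431]
tool_rot: [0.704, -0.068, 0.703, 0.068]
contact_force: [0.4, 0.6, -0.6]
gripper_width: -0.002
```

```bash
python3 look.py; python3 - <<'E'
from h import *
f=load('top');p=pts(f);s=sh(p);z=p[...,2]
m=(s[...,1]>40)&(s[...,1]<75)&(abs(s[...,0]+10)<35)&(z>.108)&(z<.13)
print('post',s[m].mean(0),m.sum())
E
```

```text
t 15.03 sh [-145.9   61.2] z 0.2431 yaw 11.07 F [ 0.4  0.6 -0.6] grip -0.0 q [-0.08 -0.37  1.97  0.    1.54 -1.85]
rack x [ 42.1 127.6] ztop 0.1303 plate near -110.0 z 0.0845
plate fit slope [-0.001   0.0072  0.0842] 4026 top z at tray centre 0.0841
-15 0.0839 508
30 0.0836 531
125 0.0844 167
post [-10.42714266  60.23023528] 41
```

View pics/t2.png

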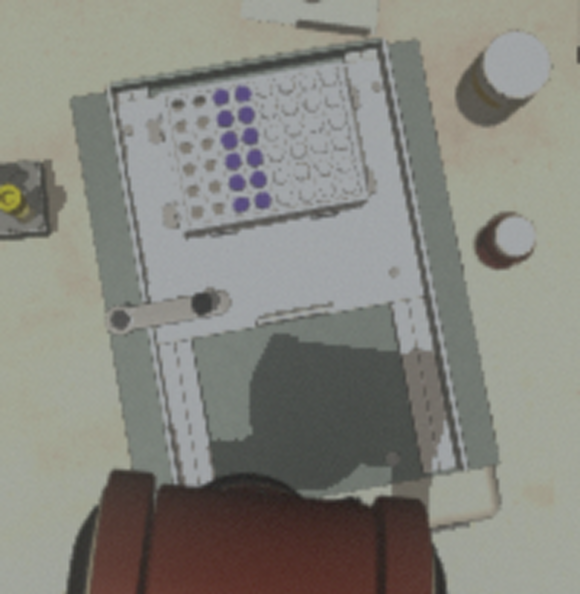

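The keeper arm runs from the pivot (120,319) to the post (203,303), parallel to the tray's near edge. The post measures x = -10.4, y = 60 mm against (-10, 59) when closed. The tray is flat and 6 mm down, and the bystanders have not moved.

```bash
python3 -c "
from h import *
print(manip.job_done())"
```

```text
the job is handed in; nothing more can be done
None
```

The tray is seated in its notches and the keeper is closed over its near edge. I handed the job in at about 15 s; no verdict was reported.

**What I did:** I pushed the tray by its lip with shut fingers about 110 mm along the rails until it dropped. Then I pushed the keeper post in two strokes, first sideways and then along the rails, until the force rose to about 12 N at its stop. I withdrew the arm clear of everything before handing in.

**Last checks:**
- **Tray:** it lies about 6 mm lower than when sliding, and its fitted tilt is below 0.01 rad. The rack's far end puts its centre at about 51 mm; at drop-off the fingertip suggested about 54 mm. Both are inside the 50–60 mm window, but the first only just.
- **Keeper:** the post measured (-10.4, 60) mm in the shaker's frame, against (-10, 59) mm when fully closed, so the angle is about 0 rad.
- **Forces:** every force reading at the end of a move was below about 15 N.
- **Bystanders:** the bottle, jar and tube block look unmoved in the last picture; I judged this by eye and did not measure it.

**Disagreement:** the first fit of the shaker's frame was 2–3 mm off sideways against the hinge and lip, so I corrected it by 2 mm. The plate's top read 84 mm instead of the expected 85 mm, which is within the calibration error.

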